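Set the round-bottomed flask upright in the support ring

ROBOT

A 6-joint arm with a two-finger parallel gripper is mounted at the origin on a cart in front of the work surface, level with it; the furniture and walls round the work are solid. World frame = base frame: x ahead of the robot, y to its left, z up, the work surface at z = 0. Lengths are in mm, angles in rad, forces in N, time in s.
With the tool pointing down it reaches from about 350 to 775 mm from the base axis. Payload 7.3 kg.
Tool frame: the origin (TCP) lies midway between the tips of the shut fingers; the grasp point (between the pads) lies 19 mm behind it; z points along the fingers, y is the line along which they close (so a half turn about z gives the same grasp; the last joint's range is limited). The gripper opens to 92 mm and grips with 3 to 60 N. Pads are 19 mm wide; open, the fingers measure 130 mm over their backs; the gripper's body (75 mm by 190 mm) begins 47 mm behind the grasp point.
Start: joints at [0.962, 0.342, 1.524, -0, 1.275, -0.146], TCP at [234.378, 469.8, 226.741] pointing down, gripper open.
Joint ranges: [-2.53, 2.53], [-0.77, 2.02], [0.04, 2.7], [-1, 4.14], [0.28, 2.66], [-3.11, 3.11]. Speed limits (rad/s): [2.57, 2.57, 3.14, 3.14, 3.14, 3.14].

INTERFACE

Orientations are given as [roll, pitch, yaw] about the fixed x, y, z axes, in that order (R = Rz(yaw) Ry(pitch) Rx(roll)).
In Python, from plant import readout, vision, order, models gives the robot as it stands. The module is installed in compiled form; this text tells all that it offers.
- The arm moves only by the tool step_arm, never from a script. Its argument "series" is text: rows parted by semicolons, each of 7 numbers parted by spaces: the gripper's target within -1 to 1 (shut at 1, half-way at 0, fully open at -1), then the shift along the tool's x, y, z each as a share of 80 mm, from -1 to 1, then the turn, a rotation vector about the tool's x, y, z each as a share of 2 pi rad, from -1 to 1. In form: jaw x y z ax ay az; .... A call has 1 to 20 rows; each row is the pose to reach, as a shift and turn from the pose commanded when the call began, along the tool's axes at that moment, turning the shorter way round; what a row does not reach only later rows make up. A row lasts 1/10 s, in which the tool goes at most 50 mm and 8.59 degrees, less where a joint would pass 70% of its speed; a pose out of reach is approached as far as the arm can. A call with a number of a shift or a turn outside -1 to 1 is refused whole. A call with a gripper value outside its range is refused whole. The fingers move at their own pace and stop on an object; the grip force is fixed at half the most. Time passes only in rows, so rows that repeat a pose let the fingers close. It gives the time, the measured TCP pose, the force, the opening and the grip force at its end, in the units of the state.
- readout.get_obs(): the state, without advancing time (a new reading comes with each control period).
- vision.capture(name): name is "scene" or "top" or "wrist"; returns a dict with "frame" (400x640x3 uint8, red, green, blue), "depth" (400x640 float32, mm along the optical axis (not along the pixel's ray), 0 where there is no reading), "fovy" (degrees; the focal length in pixels is half the picture's height over the tangent of half this angle, whatever the lens; pixels are square), "cx", "cy" (the principal point, pixels), "rvec" (rotation vector, rad) and "tvec" (3), from world to camera coordinates, as OpenCV has them; the wrist camera has in their place "mount" (4x4, takes a point from camera to tool coordinates, whose origin is the TCP and whose axes are the flange's). Camera axes: x right, y down, z forward; pixel columns grow to the right and rows downward; lengths in mm; the calibration is good to about 2 mm. A picture is of the moment at which its call begins: read the wrist's pose just before it.
- order.close_job(): hands the job in; it is judged then, once.
Trained networks look in a picture, given as the dict that the camera call returned (one of the last four; its "shot" number tells which), for a name from the list of things; names that differ only in an ending like _2 or _b are one class to them, and where a whole thing is asked for, a point or a joint stands for the part that bears it (a point fixed in the world has none). Each returns a list of dicts, best first, with "p" (0 to 1); they miss things now and then, are a little off and sometimes report something else, mostly with a low value. They report only what shows in the picture. A call takes as long as a camera call. They do not tell look-alikes from the thing itself.
- models.look_for(picture, thing): "position" ([column, row] in pixels, amid what is visible of it).
- models.pinpoint(picture, thing): "position" ([column, row] in pixels: a listed point, or the origin of a listed thing).
The state is a dict: "time": time; "joint_positions": joint angles; "dq": joint speeds; "tau": joint torques, N m; "tool_pos": TCP position; "tcp_rot": TCP orientation; "contact_force": force on the tool from outside, world axes, zero at the start; "moment": the same for the moment, N m; "grip_width": finger opening in mm; "finger_force": force on a finger pad.
Only numpy, scipy, OpenCV 4.12 (cv2) and the standard library are available. Lean on these libraries where they do the work, as an engineer would, in place of code of your own. Each camera call takes 0.05 s, during which the arm holds its last target. There are 200 camera calls.

TASK

Take the round-bottomed flask from the inclined cradle and set it in the support ring of the stand so that it sits upright and centred. The ring may be clamped at any height, so lower the flask gently until you feel the ring carry it, and only then let go: do not drop it in, press hard, or push the other things about.

Things in the scene. Friction and masses are not known exactly. Their poses are not given: they have to be found in the camera images.
- flask_neck (a point): Grip point on the flask's neck, on its axis, 80 mm from the bulb's centre. z points along the neck, away from the bulb. Neck: straight, 26 mm diameter, free from 46 to 104 mm from the bulb's centre, then a 31 mm lip and a fixed white stopper to 117 mm. At the start the flask lies in the cradle, its neck leaning 40 degrees from vertical, roughly towards the robot.
- flask_bulb (a point): Centre of the flask's round bulb (a ball 76 mm in diameter, no flat foot); same axes as the grip point. Amber glass, 155 mm long in all, 0.14 to 0.28 kg. It does not right itself: in the ring it stays at the tilt at which it is left.
- ring_plumb (a point): Point on top of the stand's base plate, 12 mm above the bench, straight below the support ring's centre. The ring is level: round steel bar 8 mm thick, 52 mm inside diameter. Its height is not measured: its bar's centre line is 70 to 120 mm above the bench, firmly clamped (does not yield). Seated, the bulb's centre is 29 mm above that line, the bulb's lowest point 9 mm below it.
- stand: Fixed stand of the ring: grey base plate 145 x 96 x 12 mm and an upright steel rod, 12 mm in diameter, top 154 mm above the bench. Origin on the bench straight below the ring's centre; x points, level, from there to the rod, 88 mm away. A clamp block (30 x 24 x 26 mm, with a small black knob) on the rod carries the ring on a short arm.
- cradle: Fixed inclined cradle: white plate 135 x 90 x 8 mm, wire rails under the bulb and a V-shaped wire fork under the neck, 46 mm from the bulb's centre. Origin on the bench below the flask's starting grip point; the neck leans towards its -x. Nothing holds the flask down: it can be lifted straight up or out along the neck.
- sample_cup: Bystander: specimen cup with red lid, 39 mm in diameter, 74 mm tall, origin under its centre.
- petri_dish: Bystander: petri dish, 90 mm in diameter, 20 mm tall, origin under its centre.
- timer: Bystander: bench timer, 62 x 68 x 22 mm, origin under its centre.
- stain_bottle: Bystander: brown bottle with a light cap, 42 mm in diameter, 77 mm tall, origin under its centre.
There are look-alikes about, which are no part of the job. There is more than one size of the part that bears flask_neck; the job needs the smaller.

How it is judged (in metres and radians):
On the way:
1. the flask, still held, is lowered until the ring carries it: upright within 11 degrees, within 10 mm of the ring's axis, almost still (contact force between flask and stand above 0.8 N and contact force between the fingers and flask above 1 N and horizontal distance between flask_bulb and ring_plumb below 0.01 m and angle between flask_neck's own z axis and vertical below 0.2 rad and linear speed of flask below 0.03 m/s), for 0.15 s.
At the end, for the whole second after the job is handed in: The flask rests in the support ring, released and at rest: bulb centred within 4 mm of the ring's axis, neck up and within 5 degrees of vertical (horizontal distance between flask_bulb and ring_plumb below 0.004 m and angle between flask_neck's own z axis and vertical below 0.09 rad and height (world z) of flask_neck above 0.16 m and contact force between flask and stand above 0.8 N and contact force between the fingers and flask below 0.05 N and linear speed of flask below 0.01 m/s and angular speed of flask below 0.1 rad/s); the robot touches nothing.
It fails at once if the flask is pressed or dropped on the stand with more than 30 N (contact force between flask and stand above 30 N).
It fails at once if a bystander is moved by more than 25 mm (distance of any of sample_cup, petri_dish, timer, stain_bottle from where it was at the start of the episode above 0.025 m).
It also fails if it takes over 48 s, if anything falls off the work surface, if the arm or the gripper's body presses on something with over 40 N, if the wrist force passes 120 N, or if a joint passes its speed limit or range.

## Working session

There is one attempt and no reset: what is moved stays moved. The work goes in short steps, Python scripts to look and compute and a tool call to move; the robot and the scene stay as the last step left them, time stands still between calls to the robot, and variables do not carry over. Pictures are saved under pics/ and viewed, at most 10 in all, crops included, and the job is handed in when it is done.

Besides the shell and the picture viewer there is one more tool, called as name(argument=value, ...) on one line, values as JSON. step_arm: Moves the arm, as the interface text tells. Shift numbers are shares of 80 mm and turn numbers shares of 2 pi rad, none past 1 either way. Its arguments: {"type":"object","properties":{"series":{"type":"string"}},"required":["series"]}

```bash
mkdir -p pics
cat > h.py <<'E'
import numpy as np, cv2
from scipy.spatial.transform import Rotation as R
from plant import readout, vision, order, models
def K(c):
    f=c["frame"].shape[0]/2/np.tan(np.radians(c["fovy"])/2); return f
def extr(c,obs=None):
    # returns camera->world R,t
    if "mount" in c:
        M=np.array(c["mount"]); Rt=R.from_euler('xyz',obs["tcp_rot"]).as_matrix()
        return Rt@M[:3,:3], Rt@M[:3,3]+np.array(obs["tool_pos"])
    Rc=cv2.Rodrigues(np.array(c["rvec"],float))[0]; return Rc.T, -Rc.T@np.array(c["tvec"],float).ravel()
def ray(c,p,obs=None):
    f=K(c); A,t=extr(c,obs); d=A@np.array([(p[0]-c["cx"])/f,(p[1]-c["cy"])/f,1.]); return t,d
def at_z(c,p,z,obs=None):
    t,d=ray(c,p,obs); return t+d*(z-t[2])/d[2]
def cloud(c,obs=None):
    f=K(c); A,t=extr(c,obs); v,u=np.indices(c["depth"].shape); D=c["depth"]
    P=np.stack([(u-c["cx"])/f*D,(v-c["cy"])/f*D,D],-1)@A.T+t; P[D<=0]=np.nan; return P
def save(c,n,crop=None,s=1):
    im=c["frame"][:,:,::-1]
    if crop: x0,y0,x1,y1=crop; im=im[y0:y1,x0:x1]
    cv2.imwrite("pics/"+n,cv2.resize(im,None,fx=s,fy=s,interpolation=cv2.INTER_CUBIC))
E
cat > a.py <<'E'
from h import *
np.set_printoptions(precision=1,suppress=True)
o=readout.get_obs(); print(o)
cs=[]
for n in ["scene","top"]:
    c=vision.capture(n); cs.append(c); save(c,n+"0.png"); P=cloud(c); np.savez(n+"0.npz",P=P,F=c["frame"])
    for th in ["flask_neck","flask_bulb","ring_plumb","stand","cradle","sample_cup","petri_dish","timer","stain_bottle"]:
        for r in models.pinpoint(c,th)[:4]:
            p=r["position"]; q=P[int(np.clip(round(p[1]),0,399)),int(np.clip(round(p[0]),0,639))]
            print(n,th,round(r["p"],2),np.array(p),q,at_z(c,p,12 if th=="ring_plumb" else 0)[:2])
E
python3 a.py; python3 -c "
import cv2,numpy as np
"
```

```text
{'time': 0.0, 'joint_positions': array([ 1. ,  0.3,  1.5, -0. ,  1.3, -0.1]), 'dq': array([ 0.,  0.,  0.,  0.,  0., -0.]), 'tau': array([ -0. , -43.1, -24.4,   0.1,   0.1,  -0. ]), 'tool_pos': array([234.1, 469.4, 226. ]), 'tcp_rot': array([-3.1, -0. ,  2.7]), 'contact_force': array([ 0.6,  1. , -1. ]), 'moment': array([0., 0., 0.]), 'finger_force': 0.0, 'grip_width': 91.7928057320355}
scene flask_neck 0.75 [300.7 188.8] [630.5 396.4   1.6] [632.9 401.1]
scene flask_neck 0.62 [241.4 172.6] [544.8 757.    0.3] [549.4 759.8]
scene flask_bulb 0.95 [225.6 171.2] [414.5 682.4  83.2] [504.  836.2]
scene flask_bulb 0.69 [307.7 199.9] [476.7 187.4  87.8] [581.  300.4]
scene ring_plumb 0.71 [390.8 251.2] [ 512.7 -204.6    8.7] [ 507.5 -207.2]
scene stand 0.62 [387.7 250.2] [ 508.  -194.5   10.7] [ 518.3 -186.6]
scene stand 0.16 [327.3 241.2] [393.5   3.7  15.6] [409.  17.]
scene cradle 0.85 [302.2 216.8] [450.8 200.7  12. ] [465.2 215.3]
scene sample_cup 0.51 [362.8 222.7] [595.9  -7.5   3.4] [601.2  -2.3]
scene petri_dish 0.53 [326.7 243.1] [382.3  -6.8  17.5] [398.5  10.3]
scene timer 0.55 
[... 243 characters left out ...]
.8] [431.4 732.1]
top flask_bulb 0.71 [305.4 202.8] [499.3 205.5  90.6] [512.  206.9]
top ring_plumb 0.87 [417.1 205. ] [ 491.  -207.7   16.6] [ 491.6 -209.2]
top stand 0.76 [413.8 206.3] [ 480.  -181.    80.9] [ 488.4 -199.5]
top cradle 0.78 [302.7 219.3] [437.5 211.4 148.8] [450.1 218.3]
top sample_cup 0.45 [358.6 177.2] [590.8   9.5  75.4] [604.8   3.2]
top petri_dish 0.75 [363.3 236.5] [381.3  -2.2  20.5] [380.3  -5.5]
top petri_dish 0.48 [304.5 219.4] [437.2 207.9 151.6] [449.5 211.6]
top petri_dish 0.47 [360.1 179.8] [586.    2.8  42.2] [594.6  -2.1]
top timer 0.74 [260.3 206.3] [500.9 373.9  25.9] [503.1 376.5]
top stain_bottle 0.48 [455.9 200. ] [ 501.3 -341.3   52.8] [ 508.2 -359.2]
```

```bash
python3 -c "
import cv2
a=cv2.imread('pics/scene0.png')[130:330,180:480];b=cv2.imread('pics/top0.png')[130:290,120:500]
cv2.imwrite('pics/s0c.png',cv2.resize(a,None,fx=2.6,fy=2.6));cv2.imwrite('pics/t0c.png',cv2.resize(b,None,fx=2.1,fy=2.1))"
```

```text
(no output)
```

View pics/s0c.png

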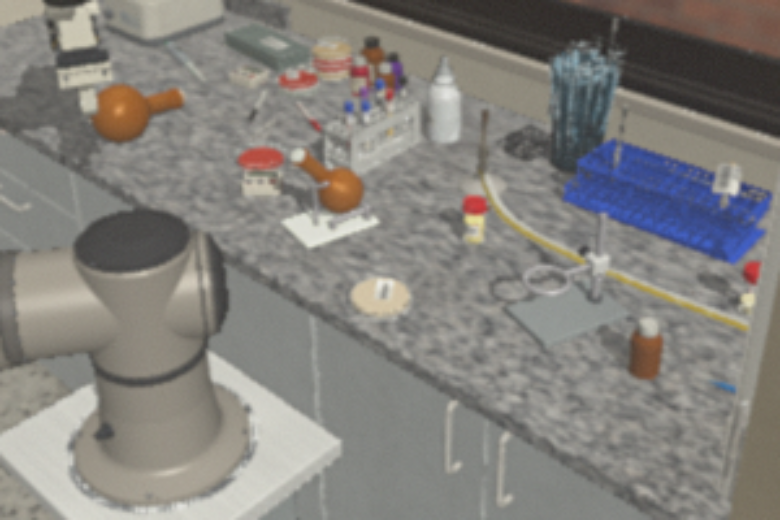

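View pics/t0c.png

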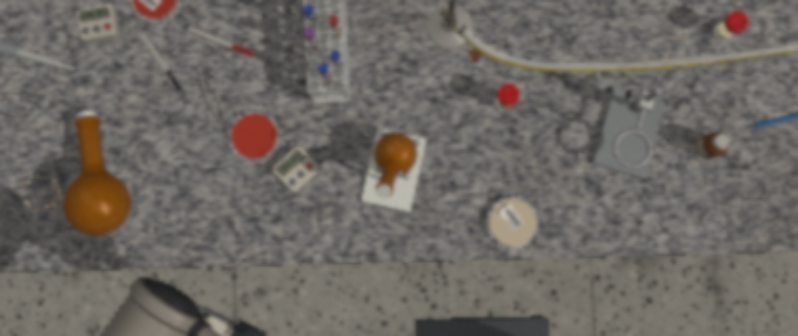

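The scene shows two amber flasks: a big one lying at top-view pixel (165,228), and a small one on the white cradle at (306,205), scene (308,200). The small one in the cradle with its neck raised towards the robot fits the description. The stand's ring is at top pixel (420,201), and I'll confirm with an enlarged wrist crop. First I'll measure from depth.

```bash
cat > b.py <<'E'
from h import *
from scipy.optimize import least_squares
np.set_printoptions(precision=1,suppress=True)
for n in ["scene","top"]:
    z=np.load(n+"0.npz");P=z["P"];F=z["F"]
    hsv=cv2.cvtColor(F,cv2.COLOR_RGB2HSV)
    m=(hsv[...,0]<20)&(hsv[...,1]>150)&(hsv[...,2]>60)&(np.abs(P[...,0]-480)<110)&(np.abs(P[...,1]-200)<90)&(P[...,2]>25)
    m=cv2.erode(m.astype(np.uint8),np.ones((3,3)))>0
    Q=P[m]; 
    # bulb sphere fit r=38 robust
    r=least_squares(lambda c:np.linalg.norm(Q-c,axis=1)-38,[500,200,60],loss='soft_l1',f_scale=2)
    c=r.x; d=np.linalg.norm(Q-c,axis=1); print(n,len(Q),"bulb",c,np.median(np.abs(d-38)))
    N=Q[d>48]; print("neck pts",len(N),N.mean(0) if len(N) else None, N[np.argmax(N[:,2])] if len(N) else None)
    if len(N): v=N.mean(0)-c; print("azimuth of lean",np.degrees(np.arctan2(v[1],v[0])))
    # stand: pts above z=60
    g=(np.abs(P[...,0]-500)<110)&(np.abs(P[...,1]+220)<90)&(P[...,2]>35)
    G=P[g]; print("stand pts",len(G)); print(G[np.argsort(G[:,1])][:: max(1,len(G)//40)])
    g=(np.abs(P[...,0]-500)<110)&(np.abs(P[...,1]+220)<110)&(np.abs(P[...,2]-12)<5)&(hsv[...,1]<60)
    G=P[g][:,:2].astype(np.float32); print("plate",len(G),cv2.minAreaRect(G))
E
python3 b.py
```

```text
scene 92 bulb [496.9 205.2  62.5] 3.4212452564081133
neck pts 7 [454.1 199.3 115. ] [446.5 206.5 126. ]
azimuth of lean -172.1302504410515
stand pts 268
[[ 580.1 -246.    90.4]
 [ 581.3 -243.5   66.8]
 [ 567.2 -242.2   86.4]
 [ 584.2 -241.4   68.7]
 [ 579.3 -240.2   70.6]
 [ 578.2 -238.5  134.8]
 [ 563.2 -237.8   73.4]
 [ 581.8 -237.2  124.1]
 [ 579.7 -236.6  103.5]
 [ 582.4 -236.3   89.1]
 [ 566.8 -236.1   66.4]
 [ 503.7 -235.1   81.5]
 [ 574.  -234.6  118.2]
 [ 574.7 -234.5  155.6]
 [ 579.2 -233.9  132.4]
 [ 567.4 -233.3   90.9]
 [ 580.3 -232.8   53.4]
 [ 514.4 -232.5   74.6]
 [ 576.3 -232.   128.7]
 [ 578.7 -231.2   35.7]
 [ 566.2 -230.3   85.8]
 [ 576.4 -229.5  152.8]
 [ 573.7 -229.2   90.2]
 [ 580.6 -228.    99.3]
 [ 567.6 -226.6   70.3]
 [ 579.6 -226.1  124.6]
 [ 574.5 -224.6   87.7]
 [ 514.4 -223.7   79. ]
 [ 552.8 -222.8   80.4]
 [ 470.9 -220.5   79. ]
 [ 467.  -219.3   76.3]
 [ 542.7 -217.    78.6]
 [ 466.3 -215.3   79. ]
 [ 467.8 -209.9   79.8]
 [ 583.5 -206.6   79.6]
 [ 587.3 -204.6   72.3]
 [ 584.1 -202.4   73. ]
 [ 593.  -199.7   85. ]
 [ 521.  -197.9   76.4]
 [ 524.7 -1
[... 789 characters left out ...]
9 -228.8   77.4]
 [ 582.2 -228.1   88.3]
 [ 525.8 -226.9   79.5]
 [ 562.3 -225.9   78.2]
 [ 540.9 -225.1   76.3]
 [ 581.3 -224.3   75. ]
 [ 576.9 -223.1   78.6]
 [ 570.5 -222.5   93.5]
 [ 548.  -221.5   77.8]
 [ 529.8 -220.2   78.5]
 [ 526.5 -216.9   76.7]
 [ 592.2 -213.7   76.9]
 [ 530.2 -209.8   77.3]
 [ 594.4 -208.4   84.4]
 [ 469.  -205.8   78.4]
 [ 531.  -203.7   73.3]
 [ 472.7 -198.9   78.6]
 [ 472.9 -195.5   77.8]
 [ 476.7 -192.6   76.1]
 [ 476.5 -188.4   78.6]
 [ 520.5 -185.    73.9]
 [ 512.2 -182.6   81.8]
 [ 516.3 -180.    78.9]
 [ 508.9 -179.2   80.3]
 [ 502.6 -176.7   74.3]]
plate 700 ((504.08905029296875, -219.46270751953125), (213.4845733642578, 211.8749237060547), 86.10546875)
```

```bash
cat >> h.py <<'E'
def n_dir(az,tilt=40):
    a,t=np.radians([az,tilt]); return np.array([np.sin(t)*np.cos(a),np.sin(t)*np.sin(a),np.cos(t)])
def Rtool(n,yaz):   # tool z = -n, tool y near azimuth yaz
    z=-n; y=np.array([np.cos(np.radians(yaz)),np.sin(np.radians(yaz)),0]); y-=z*(y@z); y/=np.linalg.norm(y)
    return np.c_[np.cross(y,z),y,z]
def plan(pos,Rt,p0=None,R0=None):
    o=readout.get_obs()
    R0=R.from_euler('xyz',o["tcp_rot"]).as_matrix() if R0 is None else R0
    p0=np.array(o["tool_pos"]) if p0 is None else p0
    s=R0.T@(pos-p0)/80; w=R.from_matrix(R0.T@Rt).as_rotvec()/(2*np.pi)
    k=max(1,np.abs(s).max())
    print("shift",np.round(s,3),"turn",np.round(w,4),"frac",round(1/k,3),"-> shift",np.round(s/k,3),"turn",np.round(w/k,4),"t",o["time"],"q",np.round(o["joint_positions"],2))
E
python3 - <<'E'
from h import *
n=n_dir(168); g=np.array([495,200,60])+80*n
plan(g+90*n,Rtool(n,78))
E
```

```text
shift [-3.098 -1.906  0.456] turn [-0.0141 -0.1105 -0.0387] frac 0.323 -> shift [-1.    -0.615  0.147] turn [-0.0045 -0.0357 -0.0125] t 1.0 q [ 0.96  0.34  1.52  0.    1.28 -0.15]
```

step_arm(series="-1 -0.5 -0.3 0 0 0 0; -1 -1 -0.62 0 0 0 0; -1 -1 -0.62 0 0 0 0")

```text
time: 1.3
tool_pos: [285.9, 386.2, 226.8]
tcp_rot: [-3.14, 0.001, 2.675]
contact_force: [-0.5, 0.5, -0.3]
grip_width: 91.7
finger_force: 0.0
```

step_arm(series="-1 -0.5 -0.3 0 0 0 0; -1 -1 -0.62 0 0 0 0; -1 -1 -0.62 0 0 0 0")

```text
time: 1.6
tool_pos: [335.5, 306.3, 226.8]
tcp_rot: [-3.141, 0.001, 2.674]
contact_force: [0.1, 0.3, -0.3]
grip_width: 91.7
finger_force: 0.0
```

Run:
```python
from h import *
n=n_dir(168); g=np.array([495,200,60])+80*n
plan(g+90*n,Rtool(n,78)); print(readout.get_obs()["tool_pos"])
```

```text
shift [-1.058 -0.636  0.459] turn [-0.0145 -0.1103 -0.0394] frac 0.945 -> shift [-1.    -0.601  0.434] turn [-0.0137 -0.1042 -0.0372] t 1.6 q [ 0.57  0.21  1.71 -0.    1.22 -0.53]
[335.47016632 306.34103511 226.83085476]
```

step_arm(series="-1 -1 -0.62 0.1 0 0 0; -1 -1 -0.64 0.3 -0.014 -0.11 -0.039; -1 -1 -0.64 0.44 -0.014 -0.11 -0.039; -1 -1 -0.64 0.44 -0.014 -0.11 -0.039; -1 -1 -0.64 0.44 -0.014 -0.11 -0.039; -1 -1 -0.64 0.44 -0.014 -0.11 -0.039; -1 -1 -0.64 0.44 -0.014 -0.11 -0.039; -1 -1 -0.64 0.44 -0.014 -0.11 -0.039; -1 -1 -0.64 0.44 -0.014 -0.11 -0.039")

```text
time: 2.5
tool_pos: [382.4, 229.5, 195.1]
tcp_rot: [-3.139, 0.691, 2.937]
contact_force: [-0.5, 0.3, 1.1]
grip_width: 91.9
finger_force: 0.0
```

Run:
```python
from h import *
np.set_printoptions(precision=1,suppress=True)
o=readout.get_obs(); print(o["joint_positions"],o["tool_pos"])
c=vision.capture("wrist"); save(c,"w1.png"); P=cloud(c,o); np.savez("w1.npz",P=P,F=c["frame"])
print(c["mount"],c["fovy"])
for th in ["flask_neck","flask_bulb"]:
    for r in models.pinpoint(c,th)[:3]:
        t,d=ray(c,r["position"],o); print(th,r, t+d*((121 if th=="flask_neck" else 60)-t[2])/d[2])
```

```text
[ 0.7  0.1  2.2 -1.   0.7  0.1] [382.4 229.5 195.1]
[[  -0.    -1.    -0.3   69.5]
 [   1.    -0.     0.    -0.2]
 [  -0.    -0.3    1.  -157.6]
 [   0.     0.     0.     1. ]] 64.24319684485266
flask_neck {'position': [314.5, 205.8], 'p': 0.88} [445.6 207.4 121. ]
```

View pics/w1.png

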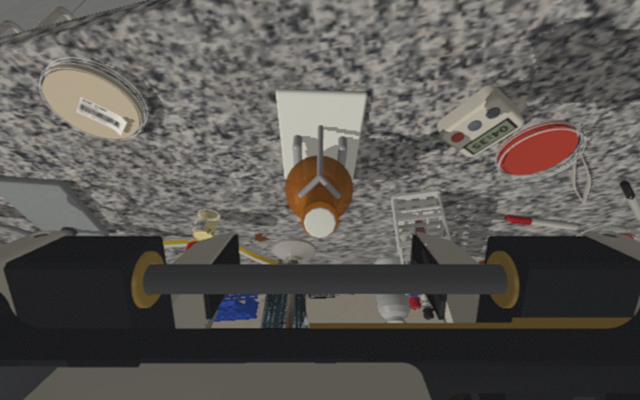

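The wrist picture confirms it: the small amber flask in the white cradle, stopper at (320,220), bulb at (320,190), fork under the neck. Next I'll refine its pose from wrist depth.

```bash
cat > d.py <<'E'
from h import *
from scipy.optimize import least_squares
np.set_printoptions(precision=2,suppress=True)
z=np.load("w1.npz");P=z["P"];F=z["F"];hsv=cv2.cvtColor(F,cv2.COLOR_RGB2HSV)
m=np.zeros(P.shape[:2],bool);m[150:240,275:365]=1
am=m&(hsv[...,0]<20)&(hsv[...,1]>150)&(hsv[...,2]>50); 
wh=np.zeros_like(m);wh[200:240,298:342]=1;wh&=(hsv[...,1]<60)&(hsv[...,2]>150)&(P[...,2]>125)
am=cv2.erode(am.astype(np.uint8),np.ones((3,3)))>0
W=P[wh];Q=P[am];print(len(W),W.mean(0),W.std(0),len(Q))
u,s,v=np.linalg.svd(W-W.mean(0));print("stopper normal",v[2])
b=Q[np.linalg.norm(Q-np.array([495,200,60]),axis=1)<43]
r=least_squares(lambda c:np.linalg.norm(b-c,axis=1)-38,[495,200,60],loss='soft_l1',f_scale=1.5);c=r.x
print("bulb",c,len(b)); d=W.mean(0)-c; print(np.linalg.norm(d),d/np.linalg.norm(d),"az",np.degrees(np.arctan2(d[1],d[0])),"tilt",np.degrees(np.arccos(d[2]/np.linalg.norm(d))))
# cradle plate
pl=np.zeros_like(m);pl[85:210,270:375]=1;pl&=(hsv[...,1]<40)&(np.abs(P[...,2]-8)<4)&(hsv[...,2]>140)
print("plate",pl.sum(),cv2.minAreaRect(P[pl][:,:2].astype(np.float32)))
print(readout.get_obs()["joint_positions"])
E
python3 d.py
```

```text
703 [431.75 214.64 146.6 ] [4.56 5.75 3.71] 2004
stopper normal [ 0.62 -0.15 -0.77]
bulb [505.16 196.49  57.37] 1519
116.96461783859331 [-0.63  0.16  0.76] az 166.1182283537624 tilt 40.27678915622408
plate 4302 ((481.9477844238281, 201.79368591308594), (88.9718017578125, 131.86929321289062), 75.86782836914062)
[ 0.74  0.13  2.16 -1.    0.66  0.13]
```

Run:
```python
from h import *
n=n_dir(166); g=np.array([505.1,196.5,57.4])+80*n; Rt=Rtool(n_dir(166,25),76); print(g)
plan(g-60*Rt[:,2],Rt)
```

```text
[455.20447435 208.94035176 118.68355545]
shift [-0.302 -0.045  0.608] turn [0.003  0.0405 0.005 ] frac 1.0 -> shift [-0.302 -0.045  0.608] turn [0.003  0.0405 0.005 ] t 2.65 q [ 0.74  0.13  2.16 -1.    0.66  0.13]
```

step_arm(series="-1 0 0 0 0.003 0.04 0.005; -1 -0.3 -0.045 0.3 0.003 0.04 0.005; -1 -0.3 -0.045 0.6 0.003 0.04 0.005; -1 -0.3 -0.045 0.6 0.003 0.04 0.005; -1 -0.3 -0.045 0.6 0.003 0.04 0.005; -1 -0.3 -0.045 0.6 0.003 0.04 0.005")

```text
time: 3.25
tool_pos: [428.5, 214.6, 172.6]
tcp_rot: [-3.14, 0.439, 2.897]
contact_force: [0.4, 0.7, 0.7]
grip_width: 91.7
finger_force: 0.0
```

Run:
```python
from h import *
n=n_dir(166); g=np.array([505.1,196.5,57.4])+80*n; Rt=Rtool(n_dir(166,25),76); print(g)
plan(g+19*Rt[:,2],Rt)
```

```text
[455.20447435 208.94035176 118.68355545]
shift [-0.022  0.013  0.993] turn [-0.0002  0.0004  0.    ] frac 1.0 -> shift [-0.022  0.013  0.993] turn [-0.0002  0.0004  0.    ] t 3.25 q [ 0.5   0.2   2.   -0.48  0.67 -0.49]
```

step_arm(series="-1 -0.02 0.012 0.3 0 0 0; -1 -0.02 0.012 0.6 0 0 0; -1 -0.02 0.012 0.85 0 0 0; -1 -0.02 0.012 0.99 0 0 0; -1 -0.02 0.012 0.99 0 0 0; -1 -0.02 0.012 0.99 0 0 0")

```text
time: 3.85
tool_pos: [463.0, 207.8, 102.2]
tcp_rot: [-3.141, 0.439, 2.898]
contact_force: [-0.1, 0.2, -0.5]
grip_width: 92.0
finger_force: 0.0
```

step_arm(series="0.6 0 0 0 0 0 0; 0.6 0 0 0 0 0 0; 0.6 0 0 0 0 0 0; 0.6 0 0 0 0 0 0; 0.6 0 0 0 0 0 0; 1 0 0 0 0 0 0; 1 0 0 0 0 0 0; 1 0 0 0 0 0 0; 1 0 0 0 0 0 0; 1 0 0 0 0 0 0")

```text
time: 4.85
tool_pos: [463.4, 207.3, 101.7]
tcp_rot: [-3.141, 0.439, 2.897]
contact_force: [-0.4, -0.6, -0.1]
grip_width: 28.1
finger_force: 30.0
```

step_arm(series="1 -0.06 0 -0.13 0 0 0; 1 -0.17 0 -0.36 0 0 0; 1 -0.3 0 -0.63 0 0 0; 1 -0.42 0 -0.9 0 0 0; 1 -0.42 0 -0.9 0 0 0; 1 -0.42 0 -0.9 0 0 0; 1 -0.42 0 -0.9 0 0 0")

```text
time: 5.55
tool_pos: [462.6, 207.1, 180.0]
tcp_rot: [-3.14, 0.437, 2.898]
contact_force: [0.0, -0.5, -0.3]
grip_width: 0.2
finger_force: 0.0
```

Run:
```python
from h import *
o=readout.get_obs(); R0=R.from_euler('xyz',o["tcp_rot"]).as_matrix()
Rup=R.from_rotvec(np.radians(40)*np.cross(n_dir(166),[0,0,1])/np.sin(np.radians(40))).as_matrix()
for y in [-20,-30,-40,-50]:
    Rt=R.from_euler('z',y,degrees=True).as_matrix()@Rup@R0
    print(y); plan(o["tool_pos"]+np.array([20,-100,60]),Rt)
```

```text
-20
shift [-0.811 -1.153 -0.447] turn [0.0049 0.1101 0.0563] frac 0.867 -> shift [-0.703 -1.    -0.387] turn [0.0043 0.0954 0.0488] t 5.55 q [ 0.44  0.22  1.93 -0.44  0.69 -0.59]
-30
shift [-0.811 -1.153 -0.447] turn [0.0074 0.1087 0.0845] frac 0.867 -> shift [-0.703 -1.    -0.387] turn [0.0064 0.0942 0.0733] t 5.55 q [ 0.44  0.22  1.93 -0.44  0.69 -0.59]
-40
shift [-0.811 -1.153 -0.447] turn [0.0099 0.1067 0.1127] frac 0.867 -> shift [-0.703 -1.    -0.387] turn [0.0086 0.0925 0.0977] t 5.55 q [ 0.44  0.22  1.93 -0.44  0.69 -0.59]
-50
shift [-0.811 -1.153 -0.447] turn [0.0124 0.1041 0.1409] frac 0.867 -> shift [-0.703 -1.    -0.387] turn [0.0108 0.0903 0.1221] t 5.55 q [ 0.44  0.22  1.93 -0.44  0.69 -0.59]
```

The flask slipped out of the grip, so I'll open the fingers and look again.

step_arm(series="-1 0 0 0 0 0 0; -1 0 0 0 0 0 0; -1 0 0 0 0 0 0; -1 0 0 0 0 0 0; -1 0 0 0 0 0 0; -1 0 0 0 0 0 0; -1 0 0 0 0 0 0; -1 0 0 0 0 0 0")

```text
time: 6.35
tool_pos: [463.3, 207.4, 181.2]
tcp_rot: [-3.141, 0.439, 2.897]
contact_force: [-0.4, 0.0, 0.4]
grip_width: 60.1
finger_force: 0.0
```

Run:
```python
from h import *
np.set_printoptions(precision=1,suppress=True)
o=readout.get_obs(); print(o["tool_pos"],o["grip_width"])
c=vision.capture("wrist"); save(c,"w2.png"); P=cloud(c,o); np.savez("w2.npz",P=P,F=c["frame"])
for th in ["flask_neck","flask_bulb"]:
    for r in models.pinpoint(c,th)[:3]: print(th,r)
```

```text
[463.3 207.4 181.2] 60.07212087568575
flask_neck {'position': [319.5, 167.2], 'p': 0.88}
flask_bulb {'position': [326.6, 93.5], 'p': 0.66}
```

View pics/w2.png

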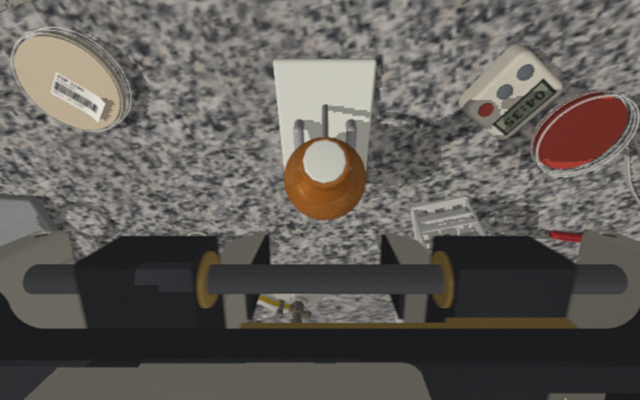

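The flask is still in the cradle, stopper at (324,160), bulb at (325,180). I'll re-fit its pose.

```bash
cat > e.py <<'E'
from h import *
import sys
from scipy.optimize import least_squares
np.set_printoptions(precision=2,suppress=True)
def fit(fn,box,c0):
    z=np.load(fn);P=z["P"];F=z["F"];hsv=cv2.cvtColor(F,cv2.COLOR_RGB2HSV)
    x0,y0,x1,y1=box; m=np.zeros(P.shape[:2],bool);m[y0:y1,x0:x1]=1
    am=m&(hsv[...,0]<20)&(hsv[...,1]>150)&(hsv[...,2]>50); am=cv2.erode(am.astype(np.uint8),np.ones((3,3)))>0
    Q=P[am]; b=Q[np.linalg.norm(Q-c0,axis=1)<46]
    c=least_squares(lambda c:np.linalg.norm(b-c,axis=1)-38,c0,loss='soft_l1',f_scale=1.5).x
    wh=m&(hsv[...,1]<70)&(hsv[...,2]>140)&(np.linalg.norm(P-c,axis=-1)>100)&(np.linalg.norm(P-c,axis=-1)<135)
    W=P[wh]; s=W.mean(0); v=np.linalg.svd(W-s)[2][2]; d=s-c; l=np.linalg.norm(d)
    print("bulb",c,len(b),"stopper",s,len(W),"normal",v,"len",l,"az",np.degrees(np.arctan2(d[1],d[0])),"tilt",np.degrees(np.arccos(d[2]/l)))
    return c,d/l,am
if __name__=="__main__":
    c,d,am=fit("w2.npz",(280,130,372,232),np.array([505,197,57.]))
    o=readout.get_obs(); Rt=R.from_euler('xyz',o["tcp_rot"]).as_matrix()
    # where the grip point is in tool coordinates relative to previous grasp pose
    p=np.array([463.4,207.3,101.7]); print("grip pt in tool at grasp",Rt.T@(c+80*d-p), "neck in tool",Rt.T@d)
E
python3 e.py
```

```text
bulb [505.04 196.55  57.54] 2615 stopper [463.89 209.31 118.02] 1761 normal [ 0.63 -0.12  0.77] len 74.25038373715871 az 162.77028934110197 tilt 35.4623505844184
grip pt in tool at grasp [ -5.9    2.25 -20.44] neck in tool [ 0.18  0.03 -0.98]
```

```bash
sed -i 's/<135)$/<135)\&(P[...,2]>120)/' e.py; python3 e.py
```

```text
bulb [505.04 196.55  57.54] 2615 stopper [431.14 215.02 145.68] 1426 normal [ 0.63 -0.19 -0.75] len 116.4876086670245 az 165.96521611054285 tilt 40.83468910049177
grip pt in tool at grasp [  1.47  -0.34 -18.78] neck in tool [ 0.27 -0.   -0.96]
```

The flask hasn't moved and the grip position was right, so the lift probably began before the fingers had settled. I'll regrasp with a longer close, then check.

step_arm(series="-1 0 0 0 0 0 0; -1 0 0 0 0 0 0; -1 0 0 0 0 0 0; -1 0 0 0 0 0 0; -1 0 0 0 0 0 0; -1 0.1 0 0.2 0 0 0; -1 0.22 0 0.45 0 0 0; -1 0.34 0 0.7 0 0 0; -1 0.44 0 0.9 0 0 0; -1 0.44 0 0.9 0 0 0; -1 0.44 0 0.9 0 0 0")

```text
time: 7.6
tool_pos: [462.2, 207.8, 101.2]
tcp_rot: [-3.141, 0.438, 2.897]
contact_force: [-0.3, 0.0, 0.1]
grip_width: 91.8
finger_force: 0.0
```

step_arm(series="1 0 0 0 0 0 0; 1 0 0 0 0 0 0; 1 0 0 0 0 0 0; 1 0 0 0 0 0 0; 1 0 0 0 0 0 0; 1 0 0 0 0 0 0; 1 0 0 0 0 0 0; 1 0 0 0 0 0 0; 1 0 0 0 0 0 0; 1 0 0 0 0 0 0; 1 0 0 0 0 0 0; 1 0 0 0 0 0 0; 1 0 0 0 0 0 0; 1 0 0 0 0 0 0")

```text
time: 9.0
tool_pos: [462.0, 207.6, 101.0]
tcp_rot: [-3.141, 0.438, 2.897]
contact_force: [0.5, -1.5, 1.4]
grip_width: 28.5
finger_force: 30.0
```

step_arm(series="1 -0.005 0 -0.01 0 0 0; 1 -0.015 0 -0.03 0 0 0; 1 -0.03 0 -0.06 0 0 0; 1 -0.03 0 -0.06 0 0 0; 1 -0.03 0 -0.06 0 0 0")

```text
time: 9.5
tool_pos: [462.2, 207.7, 106.6]
tcp_rot: [-3.141, 0.439, 2.897]
contact_force: [-0.4, -0.3, -0.5]
grip_width: 28.3
finger_force: 30.0
```

```bash
cat > g.py <<'E'
from h import *
import sys
np.set_printoptions(precision=1,suppress=True)
n=sys.argv[1]; fs=[]
o=readout.get_obs(); c=vision.capture("wrist"); save(c,n+".png",(220,60,420,260),3); np.savez(n+".npz",P=cloud(c,o),F=c["frame"])
for i in range(4):
    fs.append(readout.get_obs()["contact_force"]); vision.capture("wrist") if i<3 else 0
print(np.mean(fs,0),o["grip_width"],o["joint_positions"])
E
python3 g.py w3
```

```text
[-0.3 -0.6  0.5] 28.346503907220487 [ 0.4  0.3  2.  -0.6  0.5 -0.4]
```

View pics/w3.png

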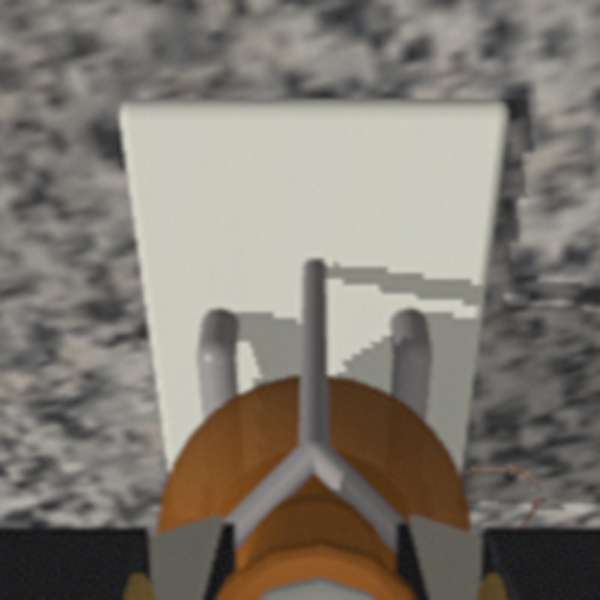

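The view shows the finger tips pinching the arms of the fork's V, at crop (225,525) and (395,530), and not the neck. I'll measure where the arms sit along the neck.

Run:
```python
from h import *
np.set_printoptions(precision=1,suppress=True)
n=n_dir(166);c=np.array([505.1,196.5,57.4]); y=np.array([np.cos(np.radians(76)),np.sin(np.radians(76)),0]); u=np.cross(n,y)
for f in ["w1","w3","w2"]:
    z=np.load(f+".npz");P=z["P"]-c;F=z["F"];S=cv2.cvtColor(F,cv2.COLOR_RGB2HSV)
    A=np.stack([P@n,P@y,P@u],-1); 
    m=(S[...,1]<60)&(A[...,0]>30)&(A[...,0]<95)&(abs(A[...,1])<35)&(abs(A[...,2])<40); v=A[m]; v=v[np.argsort(v[:,1])]
    print(f,len(v)); print(v[::max(1,len(v)//22)])
print(u)
```

```text
w1 438
[[ 45.4 -20.    5.1]
 [ 48.5 -17.    4.9]
 [ 48.1 -14.2   9.8]
 [ 49.5 -12.2   9.2]
 [ 48.4  -9.5  15.8]
 [ 48.2  -7.6  14.9]
 [ 47.7  -5.7  14.8]
 [ 47.9  -3.8  15.9]
 [ 39.3  -2.3  31.8]
 [ 32.5  -1.5  38.7]
 [ 48.8  -1.2  22.8]
 [ 45.1  -0.3  28. ]
 [ 40.5   0.6  32.1]
 [ 34.8   1.4  37.1]
 [ 50.5   1.7  22.3]
 [ 42.1   2.6  28.5]
 [ 49.    3.7  19.2]
 [ 44.5   5.6  21.3]
 [ 48.5   7.6  14.4]
 [ 48.4   9.6  10.5]
 [ 48.7  12.4  12.6]
 [ 49.   14.5   8.8]
 [ 48.7  16.6   3.8]
 [ 45.9  20.6   5.2]]
w3 1945
[[ 78.3 -27.2   9.6]
 [ 92.4 -23.    5.9]
 [ 89.8 -20.6   6.8]
 [ 91.4 -18.6   6.1]
 [ 93.1 -16.5   6. ]
 [ 83.4 -15.3   6.8]
 [ 81.8 -14.    7.1]
 [ 49.4 -11.1  13.6]
 [ 48.1  -6.5  19.4]
 [ 48.7  -2.9  17.7]
 [ 38.2  -1.2  33.2]
 [ 47.2   0.   25.9]
 [ 47.7   1.8  19.4]
 [ 47.8   3.6  17. ]
 [ 49.1   7.7  15.9]
 [ 48.4  11.8  12.9]
 [ 49.7  14.7   8.3]
 [ 48.5  16.    6.4]
 [ 47.7  17.2   9.9]
 [ 80.9  19.1   9.4]
 [ 75.8  21.3  10.7]
 [ 93.7  23.4   5.1]
 [ 79.6  26.7   8.7]]
w2 64
[[30.9 -2.6 37.5]
 [34.8 -2.6 35. ]
 [37.1 -2.5 32.9]
 [39.1 -2.5 30.9]
 [30.8 -1.8 39.2]
 [33.4 -1.8 37. ]
 [35.9 -1.7 34.8]
 [37.4 -1.7 32.9]
 [41.1 -1.7 30.5]
 [30.6 -1.  39.2]
 [33.  -0.9 37.1]
 [35.7 -0.9 34.8]
 [38.8 -0.9 32.6]
 [41.4 -0.9 30.5]
 [32.4 -0.1 38. ]
 [35.7 -0.1 35.6]
 [37.4 -0.1 33.7]
 [40.9 -0.1 31.4]
 [42.   0.7 30.4]
 [38.8  0.7 32.6]
 [36.7  0.7 34.6]
 [34.8  0.7 36.6]
 [30.4  0.7 39.2]
 [39.9  1.5 31.6]
 [38.4  1.5 32.7]
 [34.1  1.5 36. ]
 [31.2  1.5 38.3]
 [40.1  2.3 30.7]
 [35.5  2.3 33.3]
 [35.1  2.3 34.2]
 [31.   2.3 37.5]
 [47.7 19.9  4.6]]
[-0.7  0.2 -0.6]
```

Run:
```python
from e import *
c,d,am=fit("w3.npz",(270,150,380,235),np.array([505,197,60.]))
o=readout.get_obs(); Rt=R.from_euler('xyz',o["tcp_rot"]).as_matrix()
print(Rt.T@(c-np.array(o["tool_pos"])),o["tool_pos"],o["contact_force"],o["grip_width"])
```

```text
bulb [501.1  197.47  59.55] 2076 stopper [nan nan nan] 0 normal [0. 0. 1.] len nan az nan tilt nan
[-16.63  -0.46  59.53] [462.09 207.7  106.39] [-0.4  -1.22  0.44] 28.199117878153736e.py:12: RuntimeWarning: Mean of empty slice.
  W=P[wh]; s=W.mean(0); v=np.linalg.svd(W-s)[2][2]; d=s-c; l=np.linalg.norm(d)
  ret = um.true_divide(
```

The neck was gripped, but so close to the lip (28.3 mm rather than 26) that the pads also catch it and the flask swivels. I'll set it back and regrip about 7 mm lower.

step_arm(series="1 0.015 0 0.03 0 0 0; 1 0.03 0 0.06 0 0 0; 1 0.03 0 0.06 0 0 0; -0.3 0.03 0 0.06 0 0 0; -0.3 0.03 0 0.06 0 0 0; -0.3 0.03 0 0.06 0 0 0; -0.3 0.03 0 0.06 0 0 0; -0.3 0.03 0 0.06 0 0 0; -0.3 0.007 0 0.145 0 0 0; -0.3 0.007 0 0.145 0 0 0; -0.3 0.007 0 0.145 0 0 0")

```text
time: 10.8
tool_pos: [466.4, 206.4, 95.3]
tcp_rot: [-3.141, 0.438, 2.897]
contact_force: [0.5, 0.9, 0.1]
grip_width: 59.4
finger_force: 0.0
```

step_arm(series="1 0 0 0 0 0 0; 1 0 0 0 0 0 0; 1 0 0 0 0 0 0; 1 0 0 0 0 0 0; 1 0 0 0 0 0 0; 1 0 0 0 0 0 0; 1 0 0 0 0 0 0; 1 0 0 0 0 0 0; 1 0 0 0 0 0 0; 1 0 0 0 0 0 0")

```text
time: 11.8
tool_pos: [466.4, 206.5, 95.6]
tcp_rot: [-3.141, 0.438, 2.897]
contact_force: [-0.9, -0.9, 1.2]
grip_width: 25.7
finger_force: 30.0
```

Now 25.7 mm, a true neck grip, so I'll lift slowly.

step_arm(series="1 -0.02 0 -0.04 0 0 0; 1 -0.05 0 -0.11 0 0 0; 1 -0.08 0 -0.18 0 0 0; 1 -0.12 0 -0.26 0 0 0; 1 -0.16 0 -0.34 0 0 0; 1 -0.16 0 -0.34 0 0 0; 1 -0.16 0 -0.34 0 0 0")

```text
time: 12.5
tool_pos: [468.7, 206.9, 127.8]
tcp_rot: [3.139, 0.443, 2.896]
contact_force: [5.2, -2.5, 1.1]
grip_width: 25.6
finger_force: 30.0
```

```bash
python3 g.py w4; python3 - <<'E' 2>/dev/null
from e import *
o=readout.get_obs(); Rt=R.from_euler('xyz',o["tcp_rot"]).as_matrix()
c,d,am=fit("w4.npz",(260,110,390,232),np.array([503,197,85.]))
print(Rt.T@(c-np.array(o["tool_pos"])),o["tool_pos"])
E
```

```text
[ 5.6 -2.8  1.3] 25.607832775164386 [ 0.4  0.3  2.  -0.5  0.5 -0.5]
bulb [508.71 196.75  93.47] 1961 stopper [nan nan nan] 0 normal [0. 0. 1.] len nan az nan tilt nan
[-22.55  -0.3   48.78] [468.71 206.96 127.87]
```

The bulb grazes the fork arms (about 6 N sideways), so I'll move it away from the robot by about 8 mm and then up.

step_arm(series="1 -0.05 0.012 0.02 0 0 0; 1 -0.1 0.024 0.02 0 0 0; 1 -0.15 0.024 -0.1 0 0 0; 1 -0.25 0.024 -0.3 0 0 0; 1 -0.35 0.024 -0.5 0 0 0; 1 -0.45 0.024 -0.75 0 0 0; 1 -0.45 0.024 -0.75 0 0 0; 1 -0.45 0.024 -0.75 0 0 0; 1 -0.45 0.024 -0.75 0 0 0")

```text
time: 13.6
tool_pos: [473.1, 206.5, 194.1]
tcp_rot: [-3.14, 0.437, 2.898]
contact_force: [0.6, -0.0, -3.0]
grip_width: 25.6
finger_force: 30.0
```

```bash
python3 g.py w5; python3 - <<'E' 2>/dev/null
from e import *
o=readout.get_obs(); Rt=R.from_euler('xyz',o["tcp_rot"]).as_matrix()
c,d,am=fit("w5.npz",(260,110,390,232),np.array([508,197,155.]))
b=Rt.T@(c-np.array(o["tool_pos"])); print(b,o["tool_pos"])
nt=np.array([0,0,-19])-b; print(np.linalg.norm(nt),"mismatch deg",np.degrees(np.arctan2(nt[0],-nt[2])))
E
```

```text
[ 0.   0.5 -2. ] 25.612232148954103 [ 0.4  0.2  1.9 -0.4  0.7 -0.6]
bulb [512.28 196.47 158.24] 2437 stopper [nan nan nan] 0 normal [0. 0. 1.] len nan az nan tilt nan
[-21.07  -0.37  49.71] [473.45 206.61 194.36]
71.86727338469281 mismatch deg 17.047593397657113
```

```bash
cat > r.py <<'E'
from h import *
from scipy.optimize import least_squares
np.set_printoptions(precision=1,suppress=True)
def ring(P,c0=(499,-206),z0=77):
    H=P[...,:2]-np.array(c0); d=np.linalg.norm(H,axis=-1); m=(np.abs(d-30)<9)&(np.abs(P[...,2]-z0)<9)&~(H@np.array([.94,-.33])>27)
    Q=P[m]; f=lambda c:np.hypot(np.linalg.norm(Q[:,:2]-c[:2],axis=1)-30,Q[:,2]-c[2])-4
    r=least_squares(f,[*c0,z0-3],loss='soft_l1',f_scale=1); print("ring",len(Q),r.x,"rms",np.sqrt(np.median(f(r.x)**2)),"ztop95",np.percentile(Q[:,2],95)); return r.x
if __name__=="__main__":
    for n in ["scene","top"]: ring(np.load(n+"0.npz")["P"])
    o=readout.get_obs();R0=R.from_euler('xyz',o["tcp_rot"]).as_matrix()
    nt=np.array([21.07,0,-68.7]);nt/=np.linalg.norm(nt)
    A=R.align_vectors([[0,0,1]],[R0@nt])[0].as_matrix()@R0
    for yaw in [-30,-45]:
        Rt=R.from_euler('z',yaw,degrees=True).as_matrix()@A
        bt=np.array([0,0,-19])-72*nt
        plan(np.array([430,-190,200])-Rt@bt,Rt); print(np.array([430,-190,200])-Rt@bt)
E
python3 r.py
```

```text
ring 95 [ 498.5 -203.7   77.2] rms 1.0347231665079573 ztop95 81.81014986854231
ring 101 [ 498.3 -207.7   77.1] rms 1.3023641524652616 ztop95 82.84752836750545
shift [-0.9 -4.9 -0.4] turn [0.  0.1 0.1] frac 0.204 -> shift [-0.2 -1.  -0.1] turn [0. 0. 0.] t 13.8 q [ 0.4  0.2  1.9 -0.4  0.7 -0.6]
[ 426.  -186.1  253.8]
shift [-0.9 -4.9 -0.4] turn [0.  0.1 0.1] frac 0.204 -> shift [-0.2 -1.  -0.1] turn [0. 0. 0.] t 13.8 q [ 0.4  0.2  1.9 -0.4  0.7 -0.6]
[ 427.1 -185.2  253.8]
```

```bash
cat > p.py <<'E'
from h import *
import sys
np.set_printoptions(precision=4,suppress=True)
NT=np.array([21.07,0,-68.7])/71.86
def up(yaw,R0,nt=NT):
    return R.from_euler('z',yaw,degrees=True).as_matrix()@R.align_vectors([[0,0,1]],[R0@nt])[0].as_matrix()@R0
def go(bulb,yaw):
    R0=R.from_euler('xyz',readout.get_obs()["tcp_rot"]).as_matrix(); Rt=up(yaw,R0); plan(np.array(bulb,float)-Rt@(np.array([0,0,-19])-72*NT),Rt)
if __name__=="__main__": go([float(x) for x in sys.argv[1:4]],float(sys.argv[4]))
E
python3 p.py 500 125 200 -45
```

```text
shift [-0.785 -0.861 -0.452] turn [0.0087 0.1109 0.1273] frac 1.0 -> shift [-0.785 -0.861 -0.452] turn [0.0087 0.1109 0.1273] t 13.8 q [ 0.43  0.22  1.89 -0.41  0.72 -0.63]
```

step_arm(series="1 -0.1 -0.1 -0.2 0.0015 0.018 0.02; 1 -0.3 -0.3 -0.45 0.003 0.037 0.042; 1 -0.5 -0.5 -0.45 0.0045 0.055 0.063; 1 -0.65 -0.7 -0.45 0.006 0.074 0.085; 1 -0.785 -0.86 -0.45 0.0072 0.092 0.106; 1 -0.785 -0.86 -0.45 0.0087 0.111 0.127; 1 -0.785 -0.86 -0.45 0.0087 0.111 0.127; 1 -0.785 -0.86 -0.45 0.0087 0.111 0.127; 1 -0.785 -0.86 -0.45 0.0087 0.111 0.127")

```text
time: 14.7
tool_pos: [497.7, 129.4, 253.7]
tcp_rot: [3.141, -0.296, 2.115]
contact_force: [0.5, 0.8, -2.4]
grip_width: 25.7
finger_force: 30.0
```

```bash
python3 p.py 430 -190 200 0
```

```text
shift [-2.779 -2.791 -0.853] turn [0.0001 0.0002 0.    ] frac 0.358 -> shift [-0.996 -1.    -0.305] turn [0.     0.0001 0.    ] t 14.7 q [-0.05  0.37  1.44  0.25  1.5  -0.63]
```

step_arm(series="1 -0.15 -0.15 -0.045 0 0 0; 1 -0.4 -0.4 -0.122 0 0 0; 1 -0.67 -0.67 -0.205 0 0 0; 1 -0.93 -0.93 -0.285 0 0 0")

```text
time: 15.1
tool_pos: [473.3, 24.9, 254.8]
tcp_rot: [3.139, -0.295, 2.12]
contact_force: [0.2, 0.5, -1.3]
grip_width: 25.6
finger_force: 30.0
```

step_arm(series="1 -0.3 -0.3 -0.092 0 0 0; 1 -0.6 -0.6 -0.184 0 0 0; 1 -0.93 -0.93 -0.285 0 0 0")

```text
time: 15.4
tool_pos: [450.1, -80.3, 254.8]
tcp_rot: [3.14, -0.294, 2.12]
contact_force: [0.5, -0.5, -1.5]
grip_width: 25.4
finger_force: 30.0
```

step_arm(series="1 -0.3 -0.3 -0.092 0 0 0; 1 -0.6 -0.6 -0.184 0 0 0; 1 -0.8 -0.8 -0.245 0 0 0; 1 -0.9 -0.9 -0.276 0 0 0; 1 -0.93 -0.93 -0.285 0 0 0; 1 -0.93 -0.93 -0.285 0 0 0; 1 -0.93 -0.93 -0.285 0 0 0")

```text
time: 16.1
tool_pos: [427.4, -184.0, 254.4]
tcp_rot: [3.14, -0.298, 2.116]
contact_force: [0.0, -0.0, -2.1]
grip_width: 25.3
finger_force: 30.0
```

```bash
cat > k.py <<'E'
from e import *
from r import ring
from p import *
np.set_printoptions(precision=2,suppress=True)
o=readout.get_obs(); R0=R.from_euler('xyz',o["tcp_rot"]).as_matrix(); p=np.array(o["tool_pos"])
c=vision.capture("wrist"); P=cloud(c,o); nm=sys.argv[1]; np.savez(nm+".npz",P=P,F=c["frame"]); save(c,nm+".png")
c0=p+R0@(np.array([0,0,-19])-72*NT); print("pred bulb",c0,"neck",R0@NT,"force",o["contact_force"],"t",o["time"])
b,_,_=fit(nm+".npz",(200,60,440,235),c0)
g=p-19*R0[:,2]; v=g-b; print("fit bulb in tool",R0.T@(b-p),"axis from fit",v/np.linalg.norm(v)); 
if len(sys.argv)>2:
    ring(P)
    t=vision.capture("top");Pt=cloud(t); Q=Pt[(np.linalg.norm(Pt-b,axis=-1)<55)]; print(len(Q))
E
python3 k.py w6 1 2>/dev/null
```

```text
pred bulb [ 430.36 -188.75  200.53] neck [-0. -0.  1.] force [ 0.02 -0.04 -2.15] t 16.1
bulb [ 431.23 -189.3   201.54] 2659 stopper [nan nan nan] 0 normal [0. 0. 1.] len nan az nan tilt nan
fit bulb in tool [-21.69   0.46  48.6 ] axis from fit [-0.01  0.01  1.  ]
```

View pics/w6.png

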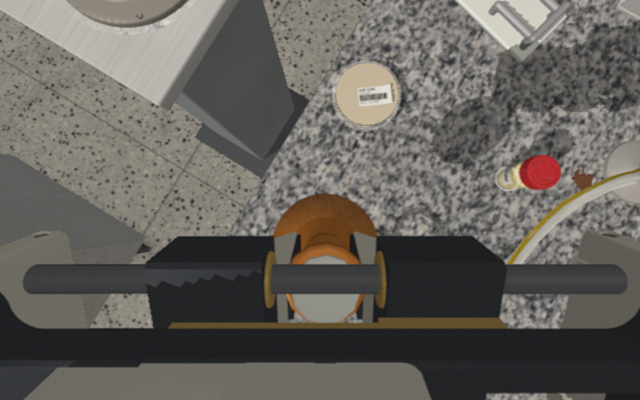

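The picture looks back towards the robot: the held flask hangs upright at (325,240) and the ring is hidden behind the gripper. I'll carry the flask past the ring so that the wrist camera sees it.

Run:
```python
from p import *
o=readout.get_obs(); c=vision.capture("wrist"); b=np.array([431.2,-189.3,201.5])
q=at_z(c,[300,130],77-20,o); print(q, "bulb target", np.array([498.4,-206,0])-(q-b)*[1,1,0]+[0,0,221.5])
tgt=np.array([498.4,-206,0])-(q-b)*[1,1,0]+[0,0,221.5]; go(tgt,0)
```

```text
[343.4403 -99.3795  57.    ] bulb target [ 586.1597 -295.9205  221.5   ]
shift [-1.982  0.973 -0.881] turn [ 0.0002 -0.      0.0001] frac 0.505 -> shift [-1.     0.491 -0.445] turn [ 0.0001 -0.      0.    ] t 16.2 q [-0.65  0.37  1.45  0.11  1.6  -1.21]
```

step_arm(series="1 -0.15 0.08 -0.12 0 0 0; 1 -0.4 0.2 -0.28 0 0 0; 1 -0.7 0.35 -0.4 0 0 0; 1 -1 0.49 -0.5 0 0 0")

```text
time: 16.6
tool_pos: [507.5, -240.3, 269.6]
tcp_rot: [3.14, -0.297, 2.116]
contact_force: [-0.2, -0.3, -1.6]
grip_width: 25.6
finger_force: 30.0
```

step_arm(series="1 -0.3 0.15 -0.12 0 0 0; 1 -0.6 0.3 -0.25 0 0 0; 1 -0.85 0.42 -0.35 0 0 0; 1 -0.98 0.48 -0.4 0 0 0; 1 -0.98 0.48 -0.4 0 0 0; 1 -0.98 0.48 -0.4 0 0 0; 1 -0.98 0.48 -0.4 0 0 0")

```text
time: 17.3
tool_pos: [582.5, -292.1, 276.9]
tcp_rot: [3.14, -0.298, 2.115]
contact_force: [-0.1, -0.2, -1.2]
grip_width: 25.3
finger_force: 30.0
```

```bash
python3 k.py w7 1 2>/dev/null; python3 p.py 498 -206 170 0
```

```text
pred bulb [ 585.37 -296.82  223.07] neck [-0. -0.  1.] force [-0.07 -0.15 -1.24] t 17.3
bulb [ 586.21 -297.33  224.  ] 2678 stopper [ 579.11 -235.35  125.88] 2 normal [ 0.2  -0.8   0.57] len 116.27370755684139 az 96.53808467053922 tilt 147.55244463038184
fit bulb in tool [-21.68   0.45  48.69] axis from fit [-0.01  0.01  1.  ]
ring 871 [ 501.58 -207.5    74.96] rms 0.3840693863903315 ztop95 79.84149127092425
327
shift [ 1.276 -0.346  1.089] turn [0.0002 0.     0.0001] frac 0.784 -> shift [ 1.    -0.271  0.854] turn [0.0001 0.     0.    ] t 17.4 q [-0.64  0.75  0.73  0.12  1.94 -1.15]
```

View pics/w7.png

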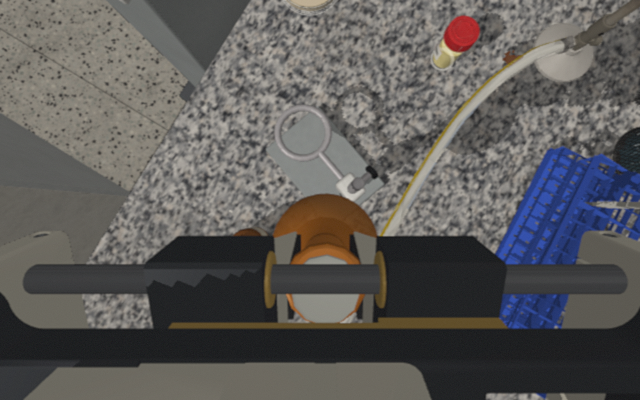

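The wrist picture shows the ring at (303,133), which the fit puts at about (501.5,-207.5) with its line at z≈75. I'll move above it level first, then lower.

```bash
cat >> p.py <<'E'
BT=np.array([-21.7,.45,48.7])
def goz(bx,by,bz):
    o=readout.get_obs(); R0=R.from_euler('xyz',o["tcp_rot"]).as_matrix(); Rt=up(0,R0); print("bulb now",np.array(o["tool_pos"])+R0@BT); plan(np.array([bx,by,bz])-Rt@BT,Rt)
E
python3 -c "
from p import *
goz(501.3,-207.3,215)
goz(501.3,-207.3,115)"
```

```text
bulb now [ 586.2164 -297.5953  224.3179]
shift [ 1.414 -0.324  0.555] turn [0.0002 0.     0.0001] frac 0.707 -> shift [ 1.    -0.229  0.392] turn [0.0001 0.     0.    ] t 17.4 q [-0.64  0.75  0.73  0.12  1.94 -1.15]
bulb now [ 586.2164 -297.5953  224.3179]
shift [ 1.048 -0.325  1.75 ] turn [0.0002 0.     0.0001] frac 0.571 -> shift [ 0.599 -0.186  1.   ] turn [0.0001 0.     0.    ] t 17.4 q [-0.64  0.75  0.73  0.12  1.94 -1.15]
```

step_arm(series="1 0.15 -0.035 0.06 0 0 0; 1 0.4 -0.09 0.15 0 0 0; 1 0.7 -0.16 0.27 0 0 0; 1 1 -0.23 0.39 0 0 0")

```text
time: 17.8
tool_pos: [521.6, -228.1, 270.6]
tcp_rot: [3.14, -0.297, 2.114]
contact_force: [0.2, -0.4, -1.1]
grip_width: 25.5
finger_force: 30.0
```

step_arm(series="1 0.25 -0.06 0.1 0 0 0; 1 0.41 -0.095 0.16 0 0 0; 1 0.41 -0.095 0.16 0 0 0; 1 0.41 -0.095 0.16 0 0 0; 1 0.41 -0.095 0.16 0 0 0")

```text
time: 18.3
tool_pos: [498.5, -203.5, 267.8]
tcp_rot: [3.14, -0.297, 2.114]
contact_force: [0.2, 0.9, -2.2]
grip_width: 25.6
finger_force: 30.0
```

```bash
python3 -c "
from p import *
goz(501.3,-207.3,140);goz(501.3,-207.3,112)"
```

```text
bulb now [ 502.2809 -208.7592  214.8955]
shift [-0.253 -0.001  0.901] turn [0.0002 0.0001 0.0001] frac 1.0 -> shift [-0.253 -0.001  0.901] turn [0.0002 0.0001 0.0001] t 18.3 q [-0.6   0.5   1.21  0.12  1.71 -1.15]
bulb now [ 502.2809 -208.7592  214.8955]
shift [-0.356 -0.002  1.236] turn [0.0002 0.0001 0.0001] frac 0.809 -> shift [-0.288 -0.002  1.   ] turn [0.0002 0.0001 0.0001] t 18.3 q [-0.6   0.5   1.21  0.12  1.71 -1.15]
```

step_arm(series="1 -0.05 0 0.15 0 0 0; 1 -0.11 0 0.4 0 0 0; 1 -0.19 0 0.65 0 0 0; 1 -0.24 0 0.83 0 0 0; 1 -0.253 0 0.9 0 0 0; 1 -0.253 0 0.9 0 0 0; 1 -0.253 0 0.9 0 0 0")

```text
time: 19.0
tool_pos: [497.6, -201.6, 193.2]
tcp_rot: [3.14, -0.297, 2.115]
contact_force: [-0.7, 0.3, -1.2]
grip_width: 25.6
finger_force: 30.0
```

```bash
cat > s.py <<'E'
from p import *
from scipy.optimize import least_squares
o=readout.get_obs(); R0=R.from_euler('xyz',o["tcp_rot"]).as_matrix(); b=np.array(o["tool_pos"])+R0@BT
nm=sys.argv[1]
for n in ["scene","top"]:
    c=vision.capture(n); P=cloud(c); hsv=cv2.cvtColor(c["frame"],cv2.COLOR_RGB2HSV)
    if n=="scene": save(c,nm+".png",(350,190,440,260),8)
    m=(hsv[...,0]<20)&(hsv[...,1]>140)&(hsv[...,2]>40)&(np.linalg.norm(P-b,axis=-1)<50); Q=P[m]
    f=lambda x:np.linalg.norm(Q-x,axis=1)-38
    r=least_squares(f,b,loss='soft_l1',f_scale=1.5); print(n,len(Q),"bulb via cam",r.x,"pred",b)
E
python3 s.py s1; python3 -c "
from p import *
goz(501.3,-207.3,108)"
```

```text
scene 281 bulb via cam [ 498.2585 -200.6675  141.1034] pred [ 501.3598 -206.8917  140.2433]
top 187 bulb via cam [ 500.2862 -208.6393  140.4072] pred [ 501.3598 -206.8917  140.2433]
bulb now [ 501.5326 -207.0151  140.6899]
shift [-0.122 -0.004  0.39 ] turn [0.0003 0.0002 0.0001] frac 1.0 -> shift [-0.122 -0.004  0.39 ] turn [0.0003 0.0002 0.0001] t 19.1 q [-0.6   0.54  1.34  0.12  1.54 -1.17]
```

View pics/s1.png

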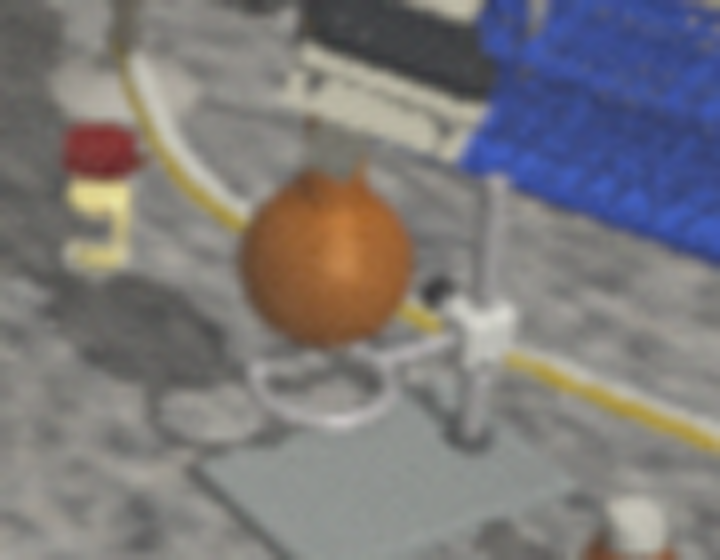

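The scene view shows the flask upright at (330,255) in the crop, centred above the ring at (322,380). I'll lower to just above contact, then creep.

step_arm(series="1 -0.03 0 0.1 0 0 0; 1 -0.06 0 0.2 0 0 0; 1 -0.09 0 0.29 0 0 0; 1 -0.107 0 0.35 0 0 0; 1 -0.107 0 0.35 0 0 0; 1 -0.107 0 0.35 0 0 0")

```text
time: 19.7
tool_pos: [497.2, -201.3, 163.5]
tcp_rot: [3.141, -0.298, 2.114]
contact_force: [0.1, 0.9, -1.4]
grip_width: 25.6
finger_force: 30.0
```

step_arm(series="1 -0.003 0 0.01 0 0 0; 1 -0.006 0 0.02 0 0 0; 1 -0.009 0 0.03 0 0 0; 1 -0.012 0 0.04 0 0 0; 1 -0.012 0 0.04 0 0 0")

```text
time: 20.2
tool_pos: [497.7, -201.8, 161.7]
tcp_rot: [3.139, -0.296, 2.115]
contact_force: [0.3, -1.0, 7.3]
grip_width: 25.7
finger_force: 30.0
```

step_arm(series="1 -0.003 0 0.01 0 0 0; 1 -0.006 0 0.02 0 0 0; 1 -0.006 0 0.02 0 0 0")

```text
time: 20.5
tool_pos: [498.3, -202.4, 160.7]
tcp_rot: [3.138, -0.293, 2.115]
contact_force: [0.9, -2.5, 9.8]
grip_width: 25.5
finger_force: 30.0
```

Contact has been made: about 12 N vertical, with a slight lateral force. I'll relax it a little and follow the lateral push by 1 mm.

step_arm(series="1 -0.009 -0.002 -0.016 0 0 0; 1 -0.009 -0.002 -0.016 0 0 0; 1 -0.009 -0.002 -0.016 0 0 0; 1 -0.009 -0.002 -0.016 0 0 0")

```text
time: 20.9
tool_pos: [498.3, -202.8, 160.5]
tcp_rot: [3.139, -0.296, 2.115]
contact_force: [1.6, -2.5, 6.5]
grip_width: 25.7
finger_force: 30.0
```

```bash
python3 k.py w8 2>/dev/null; python3 s.py s2; python3 -c "
from h import *
print(readout.get_obs()['contact_force'],readout.get_obs()['tool_pos'])"
```

```text
pred bulb [ 501.33 -207.57  106.69] neck [-0.  0.  1.] force [ 1.55 -2.47  6.52] t 20.9
bulb [ 502.22 -208.14  107.76] 2667 stopper [nan nan nan] 0 normal [0. 0. 1.] len nan az nan tilt nan
fit bulb in tool [-21.7    0.47  48.54] axis from fit [-0.02  0.01  1.  ]
scene 271 bulb via cam [ 499.7247 -201.8532  108.7913] pred [ 502.1416 -208.1066  107.6266]
top 179 bulb via cam [ 501.3833 -210.1101  108.4626] pred [ 502.1416 -208.1066  107.6266]
[ 0.62481726 -2.24458428  6.65702548] [ 498.27541019 -202.77666263  160.52888576]
```

step_arm(series="1 -0.009 -0.001 0 0 0 0; 1 -0.017 -0.002 0.001 0 0 0; 1 -0.017 -0.002 0.001 0 0 0; 1 -0.017 -0.002 0.001 0 0 0")

```text
time: 21.45
tool_pos: [498.6, -203.6, 159.8]
tcp_rot: [3.14, -0.297, 2.115]
contact_force: [-0.1, -0.3, 5.8]
grip_width: 25.5
finger_force: 30.0
```

Lateral force is now zero, so it's seated. I'll ease the load slightly and then open gradually.

step_arm(series="1 0.002 0 -0.007 0 0 0; 1 0.002 0 -0.007 0 0 0; 1 0.002 0 -0.007 0 0 0; 1 0.002 0 -0.007 0 0 0")

```text
time: 21.85
tool_pos: [498.5, -203.6, 159.9]
tcp_rot: [3.14, -0.297, 2.115]
contact_force: [2.1, -1.8, 3.3]
grip_width: 25.7
finger_force: 30.0
```

step_arm(series="0.4 0 0 0 0 0 0; 0.38 0 0 0 0 0 0; 0.3 0 0 0 0 0 0; 0.2 0 0 0 0 0 0; 0 0 0 0 0 0 0; -0.4 0 0 0 0 0 0; -0.7 0 0 0 0 0 0; -0.7 0 0 0 0 0 0; -0.7 0 0 0 0 0 0; -0.7 0 0 0 0 0 0; -0.7 0 0 0 0 0 0")

```text
time: 22.95
tool_pos: [498.2, -203.4, 159.7]
tcp_rot: [3.14, -0.298, 2.115]
contact_force: [1.1, -0.7, -0.1]
grip_width: 77.9
finger_force: 0.0
```

```bash
python3 k.py w9 2>/dev/null; python3 s.py s3
```

```text
pred bulb [ 501.12 -208.16  105.91] neck [-0. -0.  1.] force [ 1.07 -0.69 -0.09] t 22.95
bulb [ 502.29 -208.74  106.14] 2654 stopper [nan nan nan] 0 normal [0. 0. 1.] len nan az nan tilt nan
fit bulb in tool [-22.09   0.7   49.29] axis from fit [-0.02  0.01  1.  ]
scene 242 bulb via cam [ 499.1275 -202.7955  106.0825] pred [ 501.9602 -208.6915  106.7922]
top 249 bulb via cam [ 500.1554 -210.3845  105.4244] pred [ 501.9602 -208.6915  106.7922]
```

step_arm(series="-1 0.03 0 -0.1 0 0 0; -1 0.09 0 -0.3 0 0 0; -1 0.18 0 -0.6 0 0 0; -1 0.29 0 -0.95 0 0 0; -1 0.29 0 -0.95 0 0 0; -1 0.29 0 -0.95 0 0 0")

```text
time: 23.7
tool_pos: [498.4, -203.7, 240.0]
tcp_rot: [3.14, -0.296, 2.115]
contact_force: [-0.4, 0.7, 0.3]
grip_width: 91.9
finger_force: 0.0
```

step_arm(series="-1 -0.3 0 -0.2 0 0 0; -1 -0.6 0 -0.4 0 0 0; -1 -0.6 0 -0.4 0 0 0; -1 -0.6 0 -0.4 0 0 0")

```text
time: 24.1
tool_pos: [526.3, -250.8, 254.2]
tcp_rot: [3.141, -0.3, 2.114]
contact_force: [-0.0, 1.2, -0.7]
grip_width: 92.0
finger_force: 0.0
```

```bash
python3 - <<'E' 2>/dev/null
from e import *
from r import ring
o=readout.get_obs(); c=vision.capture("wrist"); P=cloud(c,o); np.savez("w10.npz",P=P,F=c["frame"]); im=c["frame"][:,:,::-1]
s=vision.capture("scene")["frame"][190:260,350:440,::-1]
cv2.imwrite("pics/fin.png",np.hstack([cv2.resize(im,(640,400)),cv2.resize(s,(160,124))if 0 else np.zeros((400,1,3),np.uint8)]))
print(o["tool_pos"],o["time"]); 
fit("w10.npz",(180,0,460,240),np.array([502,-208.5,106.]))
ring(P,(501.5,-208),77)
E
```

```text
[ 526.3 -250.8  254.2] 24.1
bulb [ 501.5 -207.4  104.6] 2286 stopper [ 499.7 -208.3  221.4] 602 normal [ 0. -0. -1.] len 116.80712872834164 az -152.60203174508024 tilt 0.9773282805919559
```

View pics/fin.png

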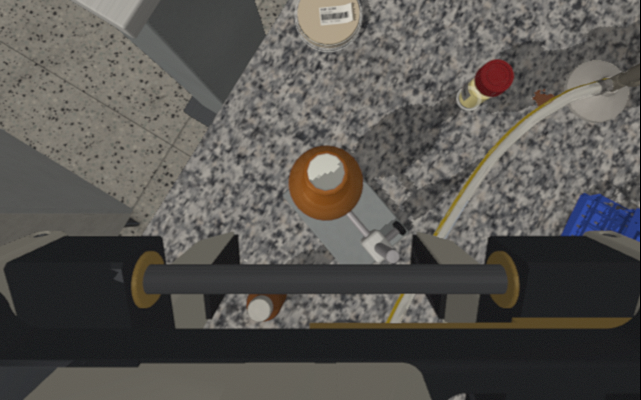

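The flask stands in the ring at (325,182). Its bulb is at (501.5,-207.4,104.6), which matches the ring fit of (501.6,-207.5) with a line at 75 plus 29. The tilt is about 1° and the gripper is clear, so I'm handing it in.

```bash
python3 -c "
from plant import order
print(order.close_job())"
```

```text
the job is handed in; nothing more can be done
None
```

I set the small amber flask in the support ring, released it and handed the job in after one slipped grip in the cradle: it stands about 1° off vertical, with the bulb within about 1 mm of the ring's axis by the wrist camera (calibration about 2 mm); the hand-in gave no verdict.

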